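# Find the loose sensor head in the test rail

### The arm

A 6-joint arm with a two-finger parallel gripper is mounted at the origin on the work surface. World frame = base frame: x ahead of the robot, y to its left, z up, the work surface at z = 0. Lengths are in m, angles in rad, forces in N, time in s.
With the tool pointing down it reaches from about 0.375 to 0.975 m from the base axis. Payload 3.8 kg.
Tool frame: the origin (TCP) lies on the mounting face of the last link; the fingertips stand 173 mm ahead of it and the grasp point (between the pads) lies 155 mm ahead of it (bot.hold_point_z is the distance from the TCP to the grasp point, in m); z points along the fingers, y is the line along which they close (so a half turn about z gives the same grasp; the last joint's range is limited). The gripper opens to 85 mm and grips with 20 to 120 N. Pads are 22 mm wide; open, the fingers measure 114 mm over their backs; the gripper's body (76 mm by 85 mm) begins 54 mm behind the grasp point. The pads swing forward as they close: fully open they stand 13 mm farther back than shut.
Start: joints at [-1.276, 0.264, 1.604, -0, 1.274, -0.037], TCP at [0.22, -0.638, 0.405] pointing down, gripper open.
Joint ranges: [-2.63, 2.63], [-0.94, 2.18], [0.31, 2.57], [-1.31, 4.45], [0, 2.66], [-2.55, 2.55]. Speed limits (rad/s): [2.57, 2.57, 3.14, 3.14, 3.14, 3.14].

### API

Orientations are given as a rotation vector (axis times angle).
In Python, from workcell import bot, optics gives the robot as it stands.
- The arm moves only by the shell command python3 -m jog 'ROWS' [OPENING] [FORCE]. ROWS is JSON, a list of rows, each an object of numbers: "dx", "dy", "dz": the shift along the tool's x, y, z in mm; "ax", "ay", "az": the turn, a rotation vector about the tool's x, y, z in degrees. A call has 1 to 20 rows; each row shifts and turns the commanded pose from where the row before left it, along the tool's axes as they then stand; what a row does not reach is not made up. A row lasts 1/12 s, in which the tool goes at most 41.7 mm and 7.16 degrees, less where a joint would pass 70% of its speed; a pose out of reach is approached as far as the arm can. A call with a gripper value outside its range is refused whole. OPENING is the opening, from 0 (shut) to 1 (fully open), set as the call begins (- or left out, the last holds). The fingers move at their own pace and stop on an object; FORCE is the grip in N (left out, the last holds). Time passes only in rows, so rows that do not move let the fingers close. It gives the time, the measured TCP pose, the force, the opening and the grip force at its end, in the units of the state.
- bot.read_state(): the state, without advancing time (a new reading comes with each control period).
- optics.read_camera(name): name is "side" or "top" or "wrist"; returns a dict with "img" (400x640x3 uint8, red, green, blue), "vertical_fov" (degrees; the focal length in pixels is half the picture's height over the tangent of half this angle, whatever the lens; pixels are square), "cx", "cy" (the principal point, pixels), "R" (3x3) and "t" (3): a world point X has camera coordinates R X + t; the wrist camera has in their place "tool_from_camera" (4x4, takes a point from camera to tool coordinates, whose origin is the TCP and whose axes are the flange's). Camera axes: x right, y down, z forward; pixel columns grow to the right and rows downward; lengths in m; the calibration is good to about 2 mm. A picture is of the moment at which its call begins: read the wrist's pose just before it. There is no depth.
- bot.finish_job(): hands the job in; it is judged then, once.
The state is a dict: "time": time; "q": joint angles; "joint_vel": joint speeds; "joint_torque": joint torques, N m; "tool_pos": TCP position; "tcp_rot": TCP orientation; "wrist_force": force on the tool from outside, world axes, zero at the start; "torque": the same for the moment, N m; "width": opening from 0.0 (shut) to 1.0 (fully open); "grip_force": force on a finger pad.
Only numpy, scipy, OpenCV 4.12 (cv2) and the standard library are available. Lean on these libraries where they do the work, as an engineer would, in place of code of your own. Each camera call takes 0.05 s, during which the arm holds its last target. There are 200 camera calls.

### The job

One of the three sensor heads fitted in the dark test rail has a worn stem and sits loose: find it by wiggling the heads along the rail while they stay seated, and shift the loose one, still in its hole, as far as it goes to the robot's left and then to its right. Then lift out that one, lower it upright into the hole of the red reject stand until its collar is down on the stand, and let go. Leave the two sound heads seated in the rail.

Things in the scene. Friction and masses are not known exactly. Their poses are not given: they have to be found in the camera images.
- head_a: One of three look-alike upright sensor heads seated in the rail, in any of its holes. White body, diameter 30 mm, blue band, black cap, on a steel collar 44 mm wide, 6 mm thick; stem 28 mm long, hidden in the hole. About 0.12 kg. Origin: centre of the collar's underside, on the rail's top; z up. White grip part from 6 to 46 mm above the origin, tip at 59 mm. Loose or sound: only wiggling tells.
- head_b: One of three look-alike upright sensor heads seated in the rail, in any of its holes. White body, diameter 30 mm, blue band, black cap, on a steel collar 44 mm wide, 6 mm thick; stem 28 mm long, hidden in the hole. About 0.12 kg. Origin: centre of the collar's underside, on the rail's top; z up. White grip part from 6 to 46 mm above the origin, tip at 59 mm. Loose or sound: only wiggling tells.
- head_c: One of three look-alike upright sensor heads seated in the rail, in any of its holes. White body, diameter 30 mm, blue band, black cap, on a steel collar 44 mm wide, 6 mm thick; stem 28 mm long, hidden in the hole. About 0.12 kg. Origin: centre of the collar's underside, on the rail's top; z up. White grip part from 6 to 46 mm above the origin, tip at 59 mm. Loose or sound: only wiggling tells.
- rail: Dark steel block, fixed, 90 (x) by 310 (y) by 40 mm high; three 25 mm holes, 34 mm deep, in its top at x = 0, y = -100, 0, 100 mm. Origin: centre of its underside, on the table; y runs along it to the robot's left, within 12 degrees. The loose head (10 mm stem) slides freely 7 mm each way along y, collar flat on the rail; a sound one (24 mm stem) gives under 1.5 mm, then resists.
- stand: The reject stand: a red block fixed to the bench, 84 by 84 mm and 40 mm high, with one round hole 20 mm wide and 34 mm deep in the middle of its top, which takes only the worn stem. Origin: centre of its underside, on the table; z up.
Mind the look-alikes: they are no part of the job. Of the things that look like the stand, take the one that is nearest to the robot's base at the start.

How it is judged:
On the way, in this order (a step that is already met when the one before it is completed fails the run):
1. a head, still seated in the rail, is moved at least 4 mm from its hole's centre towards the rail's left end (+y of the rail): only the loose one can (((z of head_a in the frame of rail below 0.046 m and (y of head_a in the frame of rail between -0.096 and -0.089 m or y of head_a in the frame of rail between 0.004 and 0.011 m or y of head_a in the frame of rail between 0.104 and 0.111 m)) or (z of head_b in the frame of rail below 0.046 m and (y of head_b in the frame of rail between -0.096 and -0.089 m or y of head_b in the frame of rail between 0.004 and 0.011 m or y of head_b in the frame of rail between 0.104 and 0.111 m)) or (z of head_c in the frame of rail below 0.046 m and (y of head_c in the frame of rail between -0.096 and -0.089 m or y of head_c in the frame of rail between 0.004 and 0.011 m or y of head_c in the frame of rail between 0.104 and 0.111 m)))), for 0.1 s.
2. it is moved, still seated, at least 4 mm from its hole's centre towards the rail's right end (-y) (((z of head_a in the frame of rail below 0.046 m and (y of head_a in the frame of rail between -0.111 and -0.104 m or y of head_a in the frame of rail between -0.011 and -0.004 m or y of head_a in the frame of rail between 0.089 and 0.096 m)) or (z of head_b in the frame of rail below 0.046 m and (y of head_b in the frame of rail between -0.111 and -0.104 m or y of head_b in the frame of rail between -0.011 and -0.004 m or y of head_b in the frame of rail between 0.089 and 0.096 m)) or (z of head_c in the frame of rail below 0.046 m and (y of head_c in the frame of rail between -0.111 and -0.104 m or y of head_c in the frame of rail between -0.011 and -0.004 m or y of head_c in the frame of rail between 0.089 and 0.096 m)))), for 0.1 s.
3. the loose head is lowered into the hole of the red stand while still held, its collar within 12 mm of the stand's top (((horizontal distance between head_a and stand below 0.012 m and z of head_a in the frame of stand below 0.052 m and contact force between the fingers and head_a above 0.5 N) or (horizontal distance between head_b and stand below 0.012 m and z of head_b in the frame of stand below 0.052 m and contact force between the fingers and head_b above 0.5 N) or (horizontal distance between head_c and stand below 0.012 m and z of head_c in the frame of stand below 0.052 m and contact force between the fingers and head_c above 0.5 N))), for 0.1 s.
At the end, for the whole second after the job is handed in: The loose head stands upright (within 10 degrees) in the hole of the red stand, its axis within 12 mm of the stand's centre and its collar within 6 mm of the stand's top, at rest and let go; the two sound heads stand seated in the rail within 10 mm of where they began (((horizontal distance between head_a and stand below 0.012 m and z of head_a in the frame of stand between 0.034 and 0.046 m and angle between head_a's own z axis and vertical below 0.17 rad and linear speed of head_a below 0.02 m/s and distance of each of head_b, head_c from where it was at the start of the episode below 0.01 m) or (horizontal distance between head_b and stand below 0.012 m and z of head_b in the frame of stand between 0.034 and 0.046 m and angle between head_b's own z axis and vertical below 0.17 rad and linear speed of head_b below 0.02 m/s and distance of each of head_a, head_c from where it was at the start of the episode below 0.01 m) or (horizontal distance between head_c and stand below 0.012 m and z of head_c in the frame of stand between 0.034 and 0.046 m and angle between head_c's own z axis and vertical below 0.17 rad and linear speed of head_c below 0.02 m/s and distance of each of head_a, head_b from where it was at the start of the episode below 0.01 m))); the robot touches nothing.
It fails at once if two heads are out of the rail at once (both moved by more than 20 mm) (distance of each of head_a, head_b from where it was at the start of the episode above 0.02 m or distance of each of head_b, head_c from where it was at the start of the episode above 0.02 m or distance of each of head_a, head_c from where it was at the start of the episode above 0.02 m).
It also fails if it takes over 58 s, if anything falls off the work surface, if the arm or the gripper's body presses on something with over 40 N, if the wrist force passes 120 N, or if a joint passes its speed limit or range.

## Working session

There is one attempt and no reset: what is moved stays moved. The work goes in short steps, Python scripts to look and compute and a shell command to move; the robot and the scene stay as the last step left them, time stands still between calls to the robot, and variables do not carry over. Pictures are saved under pics/ and viewed, at most 12 in all, crops included, and the job is handed in when it is done.

```bash
ls; mkdir -p pics
cat > h.py <<'E'
import numpy as np,cv2
from workcell import bot,optics
from scipy.spatial.transform import Rotation as Ro
def cam(n):
    s=bot.read_state(); c=optics.read_camera(n); c['s']=s
    f=200/np.tan(np.radians(c['vertical_fov'])/2); c['K']=np.array([[f,0,c['cx']],[0,f,c['cy']],[0,0,1]])
    if n=='wrist':
        T=np.eye(4);T[:3,:3]=Ro.from_rotvec(s['tcp_rot']).as_matrix();T[:3,3]=s['tool_pos']
        M=np.linalg.inv(T@np.array(c['tool_from_camera'])); c['R'],c['t']=M[:3,:3],M[:3,3]
    c['R']=np.array(c['R']);c['t']=np.array(c['t']);return c
def atz(c,px,z):
    px=np.atleast_2d(px).astype(float)
    d=(np.linalg.inv(c['K'])@np.c_[px,np.ones(len(px))].T).T@c['R']; o=-c['R'].T@c['t']
    return o+d*((z-o[2])/d[:,2])[:,None]
def proj(c,X):
    p=(c['K']@(c['R']@np.atleast_2d(X).T+c['t'][:,None])).T; return p[:,:2]/p[:,2:]
def save(n,img): cv2.imwrite('pics/'+n,cv2.cvtColor(img,cv2.COLOR_RGB2BGR))
E
python3 - <<'E'
from h import *
for n in('top','side'):
    c=cam(n); save(n+'.png',c['img']); print({k:v for k,v in c.items() if k!='img' and k!='s'})
s=bot.read_state();print(s)
E
```

```text
pics
{'vertical_fov': 56.34513440813039, 'cx': 315.43272367735534, 'cy': 196.96737422178526, 'R': array([[-2.40585350e-02, -9.99705256e-01, -3.25389214e-03],
       [-9.91680467e-01,  2.42768720e-02, -1.26413944e-01],
       [ 1.26455678e-01,  1.85486995e-04, -9.91972241e-01]]), 't': array([-0.14070052,  0.54236722,  0.95927413]), 'K': array([[373.42763238,   0.        , 315.43272368],
       [  0.        , 373.42763238, 196.96737422],
       [  0.        ,   0.        ,   1.        ]])}
{'vertical_fov': 53.34334524440325, 'cx': 314.3576577090427, 'cy': 202.78775267225743, 'R': array([[-0.99234523, -0.12330629,  0.00681861],
       [-0.08860528,  0.67244369, -0.73482555],
       [ 0.08602348, -0.7298048 , -0.67822188]]), 't': array([0.50454279, 0.22481177, 0.86625427]), 'K': array([[398.14600278,   0.        , 314.35765771],
       [  0.        , 398.14600278, 202.78775267],
       [  0.        ,   0.        ,   1.        ]])}
{'time': 0.1, 'q': array([-1.27589671e+00,  2.64658762e-01,  1.60523806e+00, -2.46269146e-05,
        1.27373853e+00, -3.69099067e-02]), 'joint_vel': array([-0.00011091,  0.00020752, -0.0004309 , -0.00076617,  0.00083373,
       -0.00031358]), 'joint_torque': array([-2.44252342e-04, -5.16706681e+01, -3.68589842e+01, -8.71964926e-05,
        6.28562935e-03, -1.78494565e-05]), 'tool_pos': array([ 0.21977966, -0.63788105,  0.40349869]), 'tcp_rot': array([-3.09645969e+00, -5.18494645e-01,  4.49135178e-04]), 'wrist_force': array([-0.19882011,  0.59251513, -0.23425807]), 'torque': array([-0.05080693,  0.00166608, -0.05654843]), 'grip_force': 0.0, 'width': 0.9997442188052211}
```

View pics/top.png

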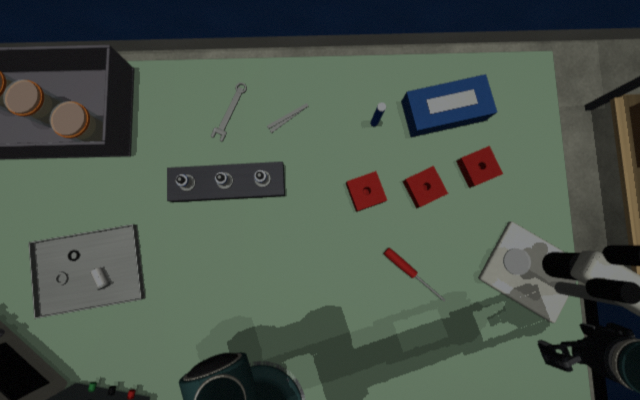

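View pics/side.png

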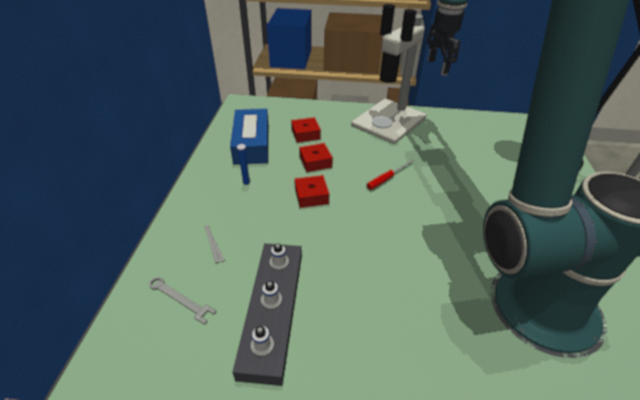

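Top view: the rail is centred near (226,181), with heads at about (185,182), (223,180) and (262,178). There are three red blocks with holes, at (367,191), (426,187) and (480,166). Next I'll segment them and compute each block's distance from the base.

```bash
cat > m.py <<'E'
from h import *
c=cam('top'); img=c['img'].astype(int)
r=((img[...,0]>110)&(img[...,1]<60)&(img[...,2]<60)).astype(np.uint8)
n,l,st,ce=cv2.connectedComponentsWithStats(r)
for i in range(1,n):
    if st[i,4]<400: continue
    # fit 84x84x40 block: silhouette moments at pose
    m=(l==i).astype(np.uint8); m=cv2.morphologyEx(m,cv2.MORPH_CLOSE,np.ones((9,9)))
    hull=cv2.convexHull(np.argwhere(m)[:,::-1].astype(np.int32))
    M=np.zeros(m.shape,np.uint8);cv2.fillConvexPoly(M,hull,1)
    from scipy.optimize import minimize
    def sil(p,hx=.042,hy=.042,z1=.04):
        b=np.array([[sx*hx,sy*hy] for sx in(-1,1) for sy in(-1,1)]);a=p[2]
        b=b@np.array([[np.cos(a),np.sin(a)],[-np.sin(a),np.cos(a)]])+p[:2]
        P=np.r_[np.c_[b,np.zeros(4)],np.c_[b,np.full(4,z1)]]
        h=cv2.convexHull(proj(c,P).astype(np.float32))
        I=np.zeros(M.shape,np.uint8);cv2.fillConvexPoly(I,np.round(h*16).astype(np.int32),1,shift=4);return I
    p0=np.r_[atz(c,ce[i],.03)[0,:2],0]
    best=min((minimize(lambda p:np.sum(sil(p)!=M),np.r_[p0[:2],a],method='Nelder-Mead',options=dict(initial_simplex=[np.r_[p0[:2],a]+d for d in([0,0,0],[.01,0,0],[0,.01,0],[0,0,.2])])) for a in np.linspace(-.7,.6,7)),key=lambda r:r.fun)
    print('red',ce[i],best.x,best.fun,'dist',np.hypot(*best.x[:2]))
# rail top corners
g=cv2.cvtColor(c['img'],cv2.COLOR_RGB2GRAY)
Z=.04
print('corners rough',atz(c,[[167,167],[284,162],[285,194],[168,200]],Z)[:,:2])
save('crop1.png',cv2.resize(c['img'][140:220,150:310],None,fx=5,fy=5,interpolation=cv2.INTER_CUBIC))
save('crop2.png',cv2.resize(c['img'][130:220,335:515],None,fx=4,fy=4,interpolation=cv2.INTER_CUBIC))
E
python3 m.py
```

```text
red [365.12006079 191.1337386 ] [ 0.55597307 -0.29451719 -1.20411115] 221.0 dist 0.6291632827131173
corners rough [[ 0.62857655  0.24125807]
 [ 0.63446367 -0.07195833]
 [ 0.54794415 -0.07344628]
 [ 0.53951273  0.23627684]]
```

View pics/crop1.png

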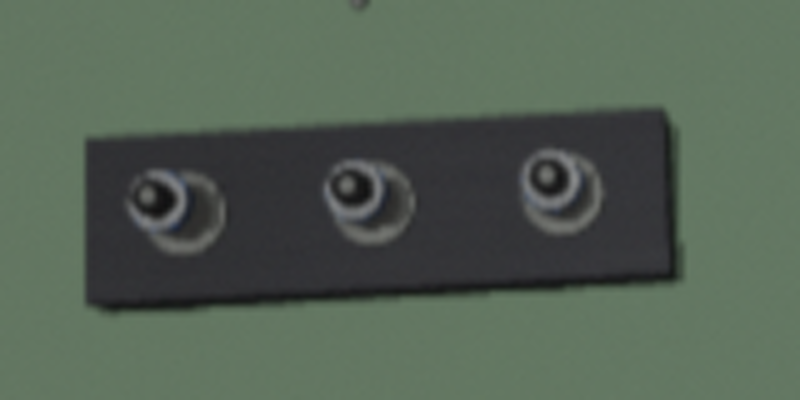

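View pics/crop2.png

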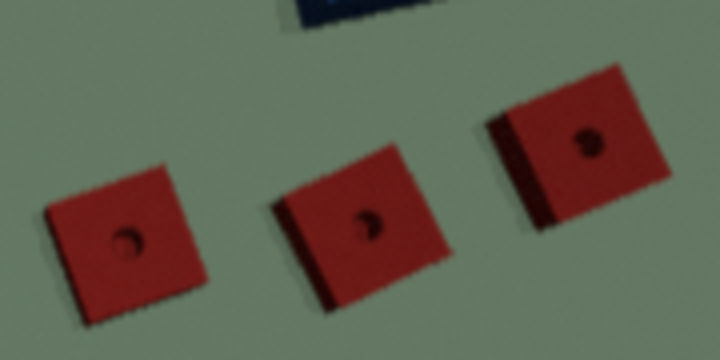

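The crops show that each of the three blocks has a hole in its top: (366.5,190.8), (426.7,186.3) and (481.7,165.8). The collars are at crop pixels (186,213), (374,203) and (562,193).

Run:
```python
from h import *
np.set_printoptions(precision=4,suppress=True)
c=cam('top')
u=lambda p,s,o:(np.array(p)+.5)/s-.5+np.array(o)
print('stands');X=atz(c,u([[127,243],[125.7,245.5],[368,225],[588,143]],4,[335,130]),.04);print(X,np.hypot(X[:,0],X[:,1]))
C=atz(c,u([[86,139],[662,109],[668,277],[88,302]],5,[150,140]),.04);print('rail',C,C.mean(0))
print([np.linalg.norm(C[i]-C[i-1]) for i in range(4)])
d=(C[0]+C[3]-C[1]-C[2]);print('railang',np.degrees(np.arctan2(-d[0],d[1])))
print('heads',atz(c,u([[186,213],[374,203],[562,193]],5,[150,140]),.046))
s=bot.read_state();R=Ro.from_rotvec(s['tcp_rot']).as_matrix();print(R,s['time'])
print(optics.read_camera('wrist')['tool_from_camera'])
```

```text
stands
[[ 0.5524 -0.2892  0.04  ]
 [ 0.5507 -0.2882  0.04  ]
 [ 0.5605 -0.4493  0.04  ]
 [ 0.6122 -0.5994  0.04  ]] [0.6235 0.6216 0.7184 0.8568]
rail [[ 0.6275  0.2418  0.04  ]
 [ 0.6362 -0.0666  0.04  ]
 [ 0.5454 -0.0686  0.04  ]
 [ 0.5396  0.2384  0.04  ]] [0.5872 0.0862 0.04  ]
[np.float64(0.08799889648908257), np.float64(0.30851323590305335), np.float64(0.09086856401124453), np.float64(0.30709518080490905)]
railang 1.3554558581849647
heads [[ 0.585   0.1853  0.046 ]
 [ 0.5879  0.0859  0.046 ]
 [ 0.5908 -0.0136  0.046 ]]
[[ 0.9455  0.3257 -0.0004]
 [ 0.3257 -0.9455  0.0014]
 [ 0.0001 -0.0014 -1.    ]] 0.2
[[ 0.0001 -0.9511 -0.3089  0.08  ]
 [ 1.      0.0001  0.      0.0003]
 [-0.     -0.3089  0.9511  0.0318]
 [ 0.      0.      0.      1.    ]]
```

The nearest red block is the one at pixel (366.5,190.8), 0.62 m from the base. The other two are at 0.72 m and 0.86 m. The enlarged crop shows it has a hole, so it is the stand. Next I turn the tool to line up with the rail and move above the right-hand head.

```bash
python3 -m jog '[{"az":5.8},{"az":5.8},{"az":5.8},{"dx":10,"dy":-16},{"dx":21,"dy":-34},{"dx":21,"dy":-34},{"dx":21,"dy":-34},{"dx":21,"dy":-34},{"dx":21,"dy":-34},{"dx":21,"dy":-34},{"dx":21,"dy":-34},{"dx":21,"dy":-34},{"dx":21,"dy":-34},{"dx":21,"dy":-34},{"dx":21,"dy":-34},{"dx":21,"dy":-34},{"dx":21,"dy":-34},{"dx":21,"dy":-34},{"dx":21,"dy":-34}]' 1 25
python3 -m jog '[{"dx":21,"dy":-34},{"dx":10,"dy":-16},{"dx":0},{"dx":0}]'
python3 - <<'E'
from h import *
np.set_printoptions(precision=4,suppress=True)
c=cam('wrist');s=c['s'];print(s['time'],s['tool_pos'],Ro.from_rotvec(s['tcp_rot']).as_matrix())
save('w1.png',c['img'])
h=[[.585,.1853,.046],[.5879,.0859,.046],[.5908,-.0136,.046],[.552,-.289,.04]]
print(proj(c,h))
np.savez('w1.npz',**{k:c[k] for k in('K','R','t','img')})
E
```

```text
0.25 [ 0.2198 -0.638   0.404 ] [[ 0.9455  0.3257 -0.0003]
 [ 0.3257 -0.9455  0.001 ]
 [ 0.     -0.0011 -1.    ]]
[[-945.9443 -968.9153]
 [-700.2474 -849.6084]
 [-481.4463 -743.3536]
 [  22.793  -382.9579]]invalid input
invalid input
```

View pics/w1.png

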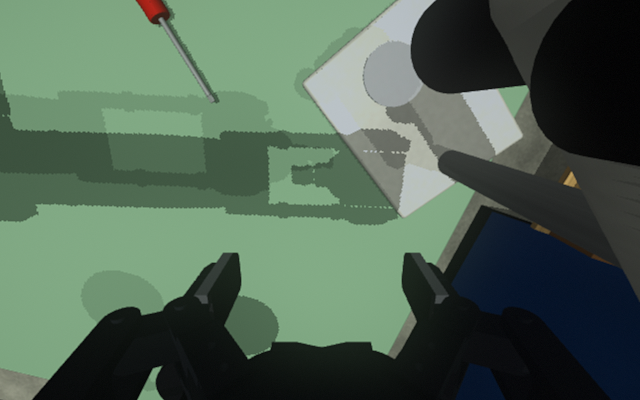

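The move was refused, so this picture only shows the start view. I'll test which row format is accepted.

```bash
python3 -m jog '[{"dx":0,"dy":0,"dz":0,"ax":0,"ay":0,"az":5.8}]'; echo; python3 -m jog '[{"az":5.8}]'; python3 -m jog '[{"az":5.8}]' 1 ; python3 -m jog '[{"dz":-1}]' 1 25
```

```text
time: 0.38
tool_pos: [0.2198, -0.6381, 0.4044]
tcp_rot: [-3.12, -0.36, 0.0]
wrist_force: [0.6, 0.5, -0.6]
width: 1.0
grip_force: 0.0
invalid input
invalid input
invalid input
```

All six keys are required in every row.

```bash
python3 -m jog '[{"dx":0,"dy":0,"dz":0,"ax":0,"ay":0,"az":5.8},{"dx":0,"dy":0,"dz":0,"ax":0,"ay":0,"az":5.8},{"dx":10,"dy":-16,"dz":0,"ax":0,"ay":0,"az":0},{"dx":21,"dy":-34,"dz":0,"ax":0,"ay":0,"az":0},{"dx":21,"dy":-34,"dz":0,"ax":0,"ay":0,"az":0},{"dx":21,"dy":-34,"dz":0,"ax":0,"ay":0,"az":0},{"dx":21,"dy":-34,"dz":0,"ax":0,"ay":0,"az":0},{"dx":21,"dy":-34,"dz":0,"ax":0,"ay":0,"az":0},{"dx":21,"dy":-34,"dz":0,"ax":0,"ay":0,"az":0},{"dx":21,"dy":-34,"dz":0,"ax":0,"ay":0,"az":0},{"dx":21,"dy":-34,"dz":0,"ax":0,"ay":0,"az":0},{"dx":21,"dy":-34,"dz":0,"ax":0,"ay":0,"az":0},{"dx":21,"dy":-34,"dz":0,"ax":0,"ay":0,"az":0},{"dx":21,"dy":-34,"dz":0,"ax":0,"ay":0,"az":0},{"dx":21,"dy":-34,"dz":0,"ax":0,"ay":0,"az":0},{"dx":21,"dy":-34,"dz":0,"ax":0,"ay":0,"az":0},{"dx":21,"dy":-34,"dz":0,"ax":0,"ay":0,"az":0},{"dx":21,"dy":-34,"dz":0,"ax":0,"ay":0,"az":0}]' 1 25
python3 -m jog '[{"dx":21,"dy":-34,"dz":0,"ax":0,"ay":0,"az":0},{"dx":21,"dy":-34,"dz":0,"ax":0,"ay":0,"az":0},{"dx":10,"dy":-16,"dz":0,"ax":0,"ay":0,"az":0},{"dx":0,"dy":0,"dz":0,"ax":0,"ay":0,"az":0},{"dx":0,"dy":0,"dz":0,"ax":0,"ay":0,"az":0}]'
python3 - <<'E'
from h import *
np.set_printoptions(precision=4,suppress=True)
c=cam('wrist');s=c['s'];print(s['time'],s['tool_pos'],Ro.from_rotvec(s['tcp_rot']).as_matrix())
save('w2.png',c['img'])
h=[[.585,.1853,.046],[.5879,.0859,.046],[.5908,-.0136,.046],[.552,-.289,.04]]
print(proj(c,h))
np.savez('w2.npz',**{k:c[k] for k in('K','R','t','img')})
E
```

```text
time: 1.88
tool_pos: [0.5305, -0.1013, 0.405]
tcp_rot: [3.141, 0.044, 0.001]
wrist_force: [0.1, -0.9, -0.0]
width: 1.002
grip_force: 0.0
time: 2.3
tool_pos: [0.5799, -0.0168, 0.4045]
tcp_rot: [3.141, 0.048, -0.001]
wrist_force: [-0.2, 0.4, -0.5]
width: 0.999
grip_force: 0.0
2.3 [ 0.5799 -0.0168  0.4045] [[ 0.9995  0.0307 -0.0006]
 [ 0.0307 -0.9995 -0.0003]
 [-0.0006  0.0003 -1.    ]]
[[150.0669 169.7355]
 [234.2364 169.8724]
 [318.4596 170.0119]
 [537.0565 206.0873]]
```

View pics/w2.png

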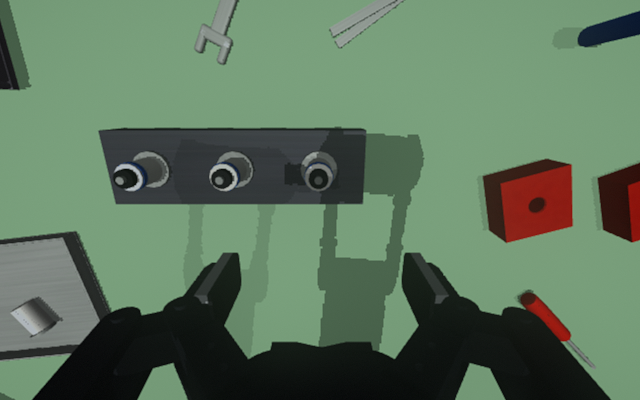

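Wrist view: the collars are at about (152,168), (236,169) and (319,170), and the stand hole is at (537,205). All are within about 1 px of my predictions, and the rail edge is parallel to the tool. Next I lower onto the right head and grip it.

```bash
python3 -m jog '[{"dx":11,"dy":-3,"dz":30,"ax":0,"ay":0,"az":0},{"dx":0,"dy":0,"dz":40,"ax":0,"ay":0,"az":0},{"dx":0,"dy":0,"dz":40,"ax":0,"ay":0,"az":0},{"dx":0,"dy":0,"dz":40,"ax":0,"ay":0,"az":0},{"dx":0,"dy":0,"dz":20,"ax":0,"ay":0,"az":0},{"dx":0,"dy":0,"dz":9,"ax":0,"ay":0,"az":0},{"dx":0,"dy":0,"dz":0,"ax":0,"ay":0,"az":0}]'
python3 -m jog '[{"dx":0,"dy":0,"dz":0,"ax":0,"ay":0,"az":0},{"dx":0,"dy":0,"dz":0,"ax":0,"ay":0,"az":0},{"dx":0,"dy":0,"dz":0,"ax":0,"ay":0,"az":0},{"dx":0,"dy":0,"dz":0,"ax":0,"ay":0,"az":0},{"dx":0,"dy":0,"dz":0,"ax":0,"ay":0,"az":0},{"dx":0,"dy":0,"dz":0,"ax":0,"ay":0,"az":0},{"dx":0,"dy":0,"dz":0,"ax":0,"ay":0,"az":0},{"dx":0,"dy":0,"dz":0,"ax":0,"ay":0,"az":0}]' 0 25
python3 -m jog '[{"dx":0,"dy":-1,"dz":0,"ax":0,"ay":0,"az":0},{"dx":0,"dy":-1,"dz":0,"ax":0,"ay":0,"az":0},{"dx":0,"dy":0,"dz":0,"ax":0,"ay":0,"az":0}]'
```

```text
time: 2.93
tool_pos: [0.5887, -0.0158, 0.223]
tcp_rot: [-3.141, -0.041, 0.009]
wrist_force: [-0.6, 0.2, -0.0]
width: 0.998
grip_force: 0.0
time: 3.6
tool_pos: [0.5914, -0.0145, 0.2277]
tcp_rot: [3.141, 0.045, 0.005]
wrist_force: [-2.5, 0.2, 6.3]
width: 0.35
grip_force: 24.7
time: 3.85
tool_pos: [0.5915, -0.0132, 0.2277]
tcp_rot: [3.139, 0.046, 0.005]
wrist_force: [-1.0, -3.8, 7.2]
width: 0.342
grip_force: 24.8
```

```bash
python3 -m jog '[{"dx":0,"dy":-1,"dz":0,"ax":0,"ay":0,"az":0},{"dx":0,"dy":-1,"dz":0,"ax":0,"ay":0,"az":0},{"dx":0,"dy":0,"dz":0,"ax":0,"ay":0,"az":0}]'
```

```text
time: 4.1
tool_pos: [0.5915, -0.0112, 0.2277]
tcp_rot: [3.139, 0.045, 0.006]
wrist_force: [-0.0, -4.1, 5.5]
width: 0.344
grip_force: 24.8
```

```bash
python3 -m jog '[{"dx":0,"dy":-1,"dz":0,"ax":0,"ay":0,"az":0},{"dx":0,"dy":-1,"dz":0,"ax":0,"ay":0,"az":0},{"dx":0,"dy":0,"dz":0,"ax":0,"ay":0,"az":0}]'
```

```text
time: 4.35
tool_pos: [0.5915, -0.0092, 0.2277]
tcp_rot: [3.139, 0.045, 0.006]
wrist_force: [0.5, -4.3, 5.3]
width: 0.341
grip_force: 24.8
```

```bash
python3 -m jog '[{"dx":0,"dy":-1,"dz":0,"ax":0,"ay":0,"az":0},{"dx":0,"dy":0,"dz":0,"ax":0,"ay":0,"az":0},{"dx":0,"dy":0,"dz":0,"ax":0,"ay":0,"az":0}]'
python3 - <<'E'
from h import *
c=cam('wrist'); save('w3.png',c['img'][100:400]); p=proj(c,[[.5908,-.0136,.046],[.5908,-.0136,.099]]);print(p)
E
```

```text
time: 4.6
tool_pos: [0.5915, -0.0082, 0.2277]
tcp_rot: [3.139, 0.045, 0.006]
wrist_force: [-0.0, -3.9, 5.6]
width: 0.348
grip_force: 24.8
[[329.11976753 252.46754112]
 [332.84501004 313.76076713]]
```

View pics/w3.png

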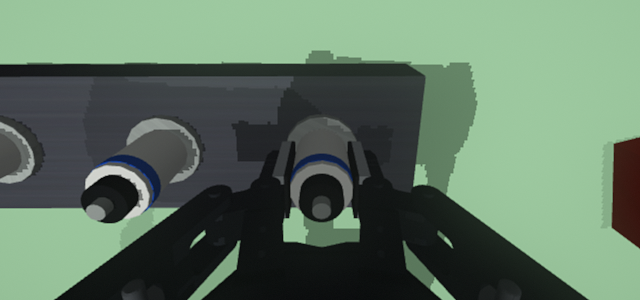

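The head is upright between the pads. Its collar, at about x=320, has moved left of its home position at x=329. The force stays flat near 4 N, so this is the loose head. I'll carry on to the stop.

```bash
python3 -m jog '[{"dx":0,"dy":-1,"dz":0,"ax":0,"ay":0,"az":0},{"dx":0,"dy":0,"dz":0,"ax":0,"ay":0,"az":0}]'
python3 -m jog '[{"dx":0,"dy":-1,"dz":0,"ax":0,"ay":0,"az":0},{"dx":0,"dy":0,"dz":0,"ax":0,"ay":0,"az":0}]'
```

```text
time: 4.82
tool_pos: [0.5915, -0.0072, 0.2277]
tcp_rot: [3.139, 0.045, 0.006]
wrist_force: [0.9, -3.8, 5.7]
width: 0.338
grip_force: 24.8
time: 4.98
tool_pos: [0.5915, -0.0062, 0.2277]
tcp_rot: [3.139, 0.045, 0.006]
wrist_force: [0.0, -3.3, 5.6]
width: 0.342
grip_force: 24.8
```

```bash
python3 -m jog '[{"dx":0,"dy":-0.5,"dz":0,"ax":0,"ay":0,"az":0},{"dx":0,"dy":-0.5,"dz":0,"ax":0,"ay":0,"az":0},{"dx":0,"dy":0,"dz":0,"ax":0,"ay":0,"az":0}]'
```

```text
time: 5.23
tool_pos: [0.5914, -0.0054, 0.2277]
tcp_rot: [3.139, 0.045, 0.006]
wrist_force: [-0.1, -4.0, 5.1]
width: 0.343
grip_force: 24.7
```

```bash
python3 -m jog '[{"dx":0,"dy":-0.5,"dz":0,"ax":0,"ay":0,"az":0},{"dx":0,"dy":-0.5,"dz":0,"ax":0,"ay":0,"az":0},{"dx":0,"dy":0,"dz":0,"ax":0,"ay":0,"az":0}]'
python3 - <<'E'
from h import *
c=cam('wrist'); print(c['s']['tool_pos'],c['s']['wrist_force'],c['s']['torque'])
save('w4.png',cv2.resize(c['img'][190:330,220:420],None,fx=4,fy=4,interpolation=cv2.INTER_CUBIC))
print((proj(c,[[.5908,-.0136,.046],[.5908,-.0066,.046],[.5908,-.0036,.046],[.5854,.1853,.046],[.5879,.0859,.046],[.6353,-.067,.04]])))
E
```

```text
time: 5.48
tool_pos: [0.5915, -0.005, 0.2278]
tcp_rot: [3.137, 0.046, 0.006]
wrist_force: [0.1, -7.5, 4.9]
width: 0.344
grip_force: 24.8
[ 0.59147694 -0.00498121  0.2277651 ] [ 0.07046061 -7.48891021  4.88281867] [-1.28990928 -0.02105572  0.03952566]
[[ 3.34028053e+02  2.52558248e+02]
 [ 3.22326054e+02  2.52268804e+02]
 [ 3.17307183e+02  2.52144664e+02]
 [-3.60478684e-01  2.52419883e+02]
 [ 1.67212229e+02  2.52787178e+02]
 [ 4.30136339e+02  1.80213996e+02]]
```

View pics/w4.png

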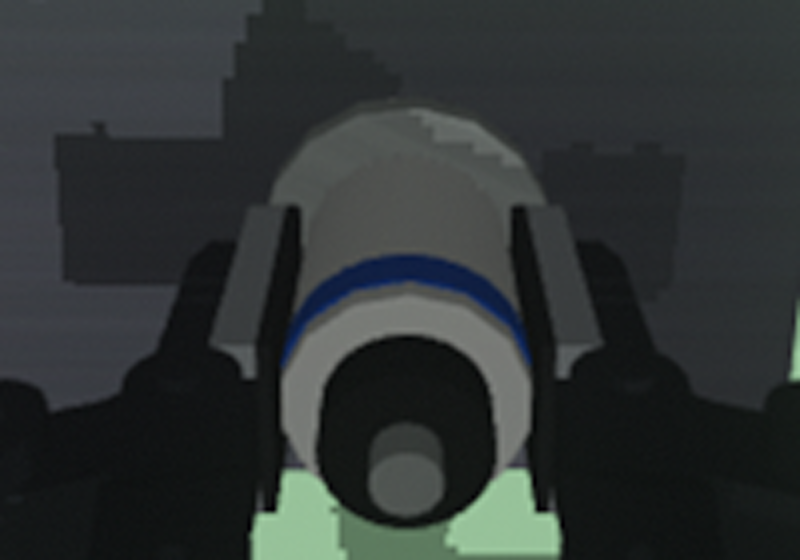

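The collar centre is at about x=322, which is 7 mm left of home, and the force is now rising, so this is the left stop. Next I move to the right stop.

```bash
python3 -m jog '[{"dx":0,"dy":2,"dz":0,"ax":0,"ay":0,"az":0},{"dx":0,"dy":2,"dz":0,"ax":0,"ay":0,"az":0},{"dx":0,"dy":2,"dz":0,"ax":0,"ay":0,"az":0},{"dx":0,"dy":2,"dz":0,"ax":0,"ay":0,"az":0},{"dx":0,"dy":2,"dz":0,"ax":0,"ay":0,"az":0},{"dx":0,"dy":1,"dz":0,"ax":0,"ay":0,"az":0},{"dx":0,"dy":1,"dz":0,"ax":0,"ay":0,"az":0},{"dx":0,"dy":1,"dz":0,"ax":0,"ay":0,"az":0},{"dx":0,"dy":0,"dz":0,"ax":0,"ay":0,"az":0},{"dx":0,"dy":0,"dz":0,"ax":0,"ay":0,"az":0}]'
python3 -m jog '[{"dx":0,"dy":1,"dz":0,"ax":0,"ay":0,"az":0},{"dx":0,"dy":0.5,"dz":0,"ax":0,"ay":0,"az":0},{"dx":0,"dy":0,"dz":0,"ax":0,"ay":0,"az":0},{"dx":0,"dy":0,"dz":0,"ax":0,"ay":0,"az":0}]'
```

```text
time: 6.37
tool_pos: [0.5917, -0.0156, 0.2277]
tcp_rot: [-3.14, -0.044, -0.006]
wrist_force: [-0.5, 3.5, 5.6]
width: 0.34
grip_force: 25.0
time: 6.7
tool_pos: [0.5917, -0.017, 0.2277]
tcp_rot: [-3.14, -0.044, -0.006]
wrist_force: [1.1, 4.0, 5.2]
width: 0.343
grip_force: 25.0
```

```bash
python3 -m jog '[{"dx":0,"dy":1,"dz":0,"ax":0,"ay":0,"az":0},{"dx":0,"dy":0.5,"dz":0,"ax":0,"ay":0,"az":0},{"dx":0,"dy":0,"dz":0,"ax":0,"ay":0,"az":0},{"dx":0,"dy":0,"dz":0,"ax":0,"ay":0,"az":0}]'
python3 -m jog '[{"dx":0,"dy":1,"dz":0,"ax":0,"ay":0,"az":0},{"dx":0,"dy":0,"dz":0,"ax":0,"ay":0,"az":0},{"dx":0,"dy":0,"dz":0,"ax":0,"ay":0,"az":0}]'
```

```text
time: 7.03
tool_pos: [0.5918, -0.0185, 0.2277]
tcp_rot: [-3.14, -0.044, -0.006]
wrist_force: [0.3, 4.2, 6.6]
width: 0.343
grip_force: 25.0
time: 7.28
tool_pos: [0.5918, -0.0195, 0.2277]
tcp_rot: [-3.14, -0.044, -0.006]
wrist_force: [0.1, 4.8, 6.1]
width: 0.337
grip_force: 25.0
```

```bash
python3 -m jog '[{"dx":0,"dy":1,"dz":0,"ax":0,"ay":0,"az":0},{"dx":0,"dy":0,"dz":0,"ax":0,"ay":0,"az":0},{"dx":0,"dy":0,"dz":0,"ax":0,"ay":0,"az":0}]'
python3 - <<'E'
from h import *
c=cam('wrist'); print(c['s']['tool_pos'],c['s']['wrist_force'])
save('w5.png',cv2.resize(c['img'][190:330,220:420],None,fx=4,fy=4,interpolation=cv2.INTER_CUBIC))
print((proj(c,[[.5908,-.0136,.046],[.5908,-.0206,.046]])))
E
```

```text
time: 7.53
tool_pos: [0.5918, -0.0205, 0.2277]
tcp_rot: [-3.14, -0.044, -0.006]
wrist_force: [0.5, 3.9, 6.5]
width: 0.343
grip_force: 25.0
[ 0.59183309 -0.02052841  0.22773794] [0.52994871 3.86519656 6.45325801]
[[309.64118909 252.36620305]
 [321.35051727 252.66971689]]
```

View pics/w5.png

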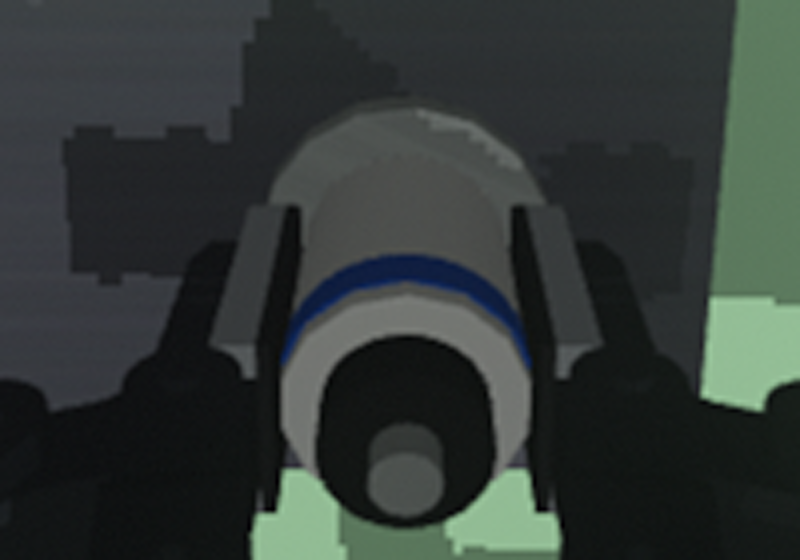

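The head is at its right stop: the collar, at about x=322, is 7 mm right of home. Both travels are done. I'll move back off the stop, grip harder, lift and carry.

```bash
python3 -m jog '[{"dx":0,"dy":0,"dz":0,"ax":0,"ay":0,"az":0},{"dx":0,"dy":-2,"dz":0,"ax":0,"ay":0,"az":0},{"dx":0,"dy":-2,"dz":0,"ax":0,"ay":0,"az":0},{"dx":0,"dy":-2,"dz":0,"ax":0,"ay":0,"az":0},{"dx":0,"dy":0,"dz":-5,"ax":0,"ay":0,"az":0},{"dx":0,"dy":0,"dz":-10,"ax":0,"ay":0,"az":0},{"dx":0,"dy":0,"dz":-15,"ax":0,"ay":0,"az":0},{"dx":0,"dy":0,"dz":-20,"ax":0,"ay":0,"az":0},{"dx":0,"dy":0,"dz":-20,"ax":0,"ay":0,"az":0},{"dx":0,"dy":0,"dz":0,"ax":0,"ay":0,"az":0}]' 0 40
python3 -m jog '[{"dx":-2,"dy":13,"dz":0,"ax":0,"ay":0,"az":0},{"dx":-5,"dy":27,"dz":0,"ax":0,"ay":0,"az":0},{"dx":-5,"dy":27,"dz":0,"ax":0,"ay":0,"az":0},{"dx":-5,"dy":27,"dz":0,"ax":0,"ay":0,"az":0},{"dx":-5,"dy":27,"dz":0,"ax":0,"ay":0,"az":0},{"dx":-5,"dy":27,"dz":0,"ax":0,"ay":0,"az":0},{"dx":-5,"dy":27,"dz":0,"ax":0,"ay":0,"az":0},{"dx":-4,"dy":27,"dz":0,"ax":0,"ay":0,"az":0},{"dx":-4,"dy":27,"dz":0,"ax":0,"ay":0,"az":0},{"dx":-4,"dy":27,"dz":0,"ax":0,"ay":0,"az":0},{"dx":-2,"dy":13,"dz":0,"ax":0,"ay":0,"az":0},{"dx":0,"dy":0,"dz":0,"ax":0,"ay":0,"az":0},{"dx":0,"dy":0,"dz":0,"ax":0,"ay":0,"az":0}]'
python3 - <<'E'
from h import *
c=cam('wrist'); s=c['s'];print(s['tool_pos'],Ro.from_rotvec(s['tcp_rot']).as_matrix())
save('w6.png',c['img'][120:400]); print(proj(c,[[.5525,-.289,.04]]))
E
```

```text
time: 8.42
tool_pos: [0.5923, -0.0155, 0.3008]
tcp_rot: [3.141, 0.044, 0.012]
wrist_force: [1.3, 0.1, -0.6]
width: 0.34
grip_force: 39.5
time: 9.5
tool_pos: [0.5514, -0.2861, 0.2946]
tcp_rot: [-3.14, -0.041, 0.003]
wrist_force: [0.2, 0.5, -1.5]
width: 0.339
grip_force: 39.7
[ 0.55136053 -0.28612119  0.29455329] [[ 0.99965653  0.02615293 -0.00168668]
 [ 0.02615565 -0.99965658  0.00161136]
 [-0.00164396 -0.00165492 -0.99999728]]
[[324.8495094  207.07324668]]
```

View pics/w6.png

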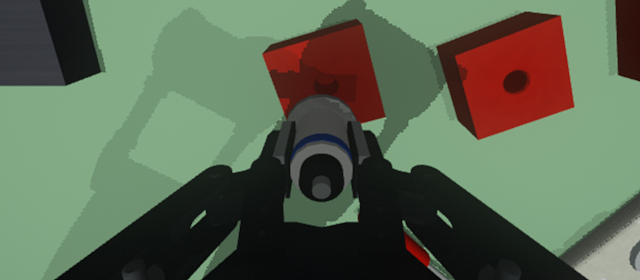

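The head hangs upright. The stand's hole shows at about (325,205), in line with the predicted (325,207). After a 2 mm correction I'll lower it.

```bash
python3 -m jog '[{"dx":1,"dy":1.2,"dz":0,"ax":0,"ay":0,"az":0},{"dx":1,"dy":1.2,"dz":5,"ax":0,"ay":0,"az":0},{"dx":0,"dy":0,"dz":15,"ax":0,"ay":0,"az":0},{"dx":0,"dy":0,"dz":10,"ax":0,"ay":0,"az":0},{"dx":0,"dy":0,"dz":6,"ax":0,"ay":0,"az":0},{"dx":0,"dy":0,"dz":6,"ax":0,"ay":0,"az":0},{"dx":0,"dy":0,"dz":0,"ax":0,"ay":0,"az":0},{"dx":0,"dy":0,"dz":0,"ax":0,"ay":0,"az":0}]'
```

```text
time: 10.22
tool_pos: [0.5541, -0.2878, 0.2532]
tcp_rot: [-3.141, -0.045, 0.001]
wrist_force: [-0.6, 0.3, -0.8]
width: 0.34
grip_force: 39.7
```

```bash
python3 -m jog '[{"dx":0,"dy":0.7,"dz":3,"ax":0,"ay":0,"az":0},{"dx":0,"dy":0,"dz":4,"ax":0,"ay":0,"az":0},{"dx":0,"dy":0,"dz":4,"ax":0,"ay":0,"az":0},{"dx":0,"dy":0,"dz":4,"ax":0,"ay":0,"az":0},{"dx":0,"dy":0,"dz":4,"ax":0,"ay":0,"az":0},{"dx":0,"dy":0,"dz":2,"ax":0,"ay":0,"az":0},{"dx":0,"dy":0,"dz":0,"ax":0,"ay":0,"az":0},{"dx":0,"dy":0,"dz":0,"ax":0,"ay":0,"az":0}]'
python3 -m jog '[{"dx":0,"dy":0,"dz":1.5,"ax":0,"ay":0,"az":0},{"dx":0,"dy":0,"dz":1.5,"ax":0,"ay":0,"az":0},{"dx":0,"dy":0,"dz":0,"ax":0,"ay":0,"az":0},{"dx":0,"dy":0,"dz":0,"ax":0,"ay":0,"az":0}]'
```

```text
time: 10.88
tool_pos: [0.5541, -0.2887, 0.2324]
tcp_rot: [-3.141, -0.044, 0.001]
wrist_force: [0.9, 0.4, -1.1]
width: 0.341
grip_force: 39.7
time: 11.22
tool_pos: [0.5542, -0.2887, 0.2296]
tcp_rot: [-3.141, -0.044, 0.0]
wrist_force: [0.1, -0.1, -0.8]
width: 0.341
grip_force: 39.7
```

```bash
python3 -m jog '[{"dx":0,"dy":0,"dz":1,"ax":0,"ay":0,"az":0},{"dx":0,"dy":0,"dz":1,"ax":0,"ay":0,"az":0},{"dx":0,"dy":0,"dz":0,"ax":0,"ay":0,"az":0},{"dx":0,"dy":0,"dz":0,"ax":0,"ay":0,"az":0}]'
```

```text
time: 11.55
tool_pos: [0.5543, -0.2888, 0.2278]
tcp_rot: [3.141, 0.044, 0.0]
wrist_force: [-0.3, -0.9, -0.4]
width: 0.339
grip_force: 39.8
```

```bash
python3 -m jog '[{"dx":0,"dy":0,"dz":0.5,"ax":0,"ay":0,"az":0},{"dx":0,"dy":0,"dz":0.5,"ax":0,"ay":0,"az":0},{"dx":0,"dy":0,"dz":0,"ax":0,"ay":0,"az":0},{"dx":0,"dy":0,"dz":0,"ax":0,"ay":0,"az":0}]'
python3 -m jog '[{"dx":0,"dy":0,"dz":0,"ax":0,"ay":0,"az":0},{"dx":0,"dy":0,"dz":0,"ax":0,"ay":0,"az":0},{"dx":0,"dy":0,"dz":0,"ax":0,"ay":0,"az":0},{"dx":0,"dy":0,"dz":0,"ax":0,"ay":0,"az":0},{"dx":0,"dy":0,"dz":0,"ax":0,"ay":0,"az":0},{"dx":0,"dy":0,"dz":0,"ax":0,"ay":0,"az":0},{"dx":0,"dy":0,"dz":0,"ax":0,"ay":0,"az":0},{"dx":0,"dy":0,"dz":0,"ax":0,"ay":0,"az":0},{"dx":0,"dy":0,"dz":0,"ax":0,"ay":0,"az":0},{"dx":0,"dy":0,"dz":-10,"ax":0,"ay":0,"az":0},{"dx":0,"dy":0,"dz":-25,"ax":0,"ay":0,"az":0},{"dx":0,"dy":0,"dz":-35,"ax":0,"ay":0,"az":0},{"dx":0,"dy":0,"dz":-35,"ax":0,"ay":0,"az":0},{"dx":0,"dy":0,"dz":-35,"ax":0,"ay":0,"az":0},{"dx":0,"dy":0,"dz":0,"ax":0,"ay":0,"az":0},{"dx":0,"dy":0,"dz":0,"ax":0,"ay":0,"az":0},{"dx":0,"dy":0,"dz":0,"ax":0,"ay":0,"az":0}]' 1
python3 - <<'E'
from h import *
c=cam('wrist'); 
save('w7.png',c['img'][60:400]); print(proj(c,[[.5525,-.289,.046],[.5525,-.289,.099]]))
E
```

```text
time: 11.88
tool_pos: [0.5543, -0.2888, 0.2278]
tcp_rot: [3.141, 0.044, 0.0]
wrist_force: [-2.3, 1.3, 5.8]
width: 0.341
grip_force: 40.2
time: 13.3
tool_pos: [0.554, -0.2886, 0.3672]
tcp_rot: [3.141, 0.044, 0.001]
wrist_force: [-0.4, 0.0, -0.0]
width: 0.999
grip_force: 0.0
[[321.14491015 189.13287661]
 [321.17963199 205.29417391]]
```

View pics/w7.png

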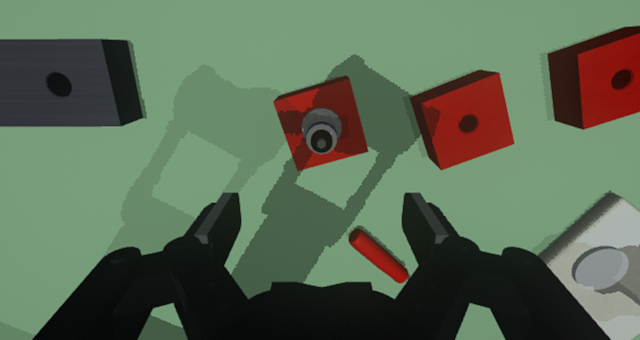

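The head stands upright in the nearest stand, with its collar at about (321,125) in the crop, centred on the block. The right-hand rail hole at (59,84) is empty and the gripper is clear. Handing in.

```bash
python3 -c "
from workcell import bot
print(bot.finish_job())"
```

```text
the job is handed in; nothing more can be done
None
```

I found the loose head in the right-hand hole, slid it to its left and right limits, and stood it upright and let go in the nearest red stand. The two sound heads were never touched; I handed the job in at about 13 s, but no verdict came back.

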